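# Open the oxygen valve one more turn

## Robot

A 6-joint arm with a two-finger parallel gripper is mounted at the origin on the work surface. World frame = base frame: x ahead of the robot, y to its left, z up, the work surface at z = 0. Lengths are in m, angles in rad, forces in N, time in s.
With the tool pointing down it reaches from about 0.3 to 0.95 m from the base axis. Payload 3.1 kg.
Tool frame: the origin (TCP) lies between the finger pads; the fingertips stand 17 mm ahead of it and the grasp point (between the pads) lies 2 mm behind it; y points along the fingers, x is the direction in which the jaws open and shut, and the axes are right-handed (so a half turn about y gives the same grasp; the last joint's range is limited). The gripper opens to 85 mm and grips with 20 to 120 N. Pads are 22 mm wide; open, the fingers measure 114 mm over their backs; the gripper's body (76 mm by 85 mm) begins 54 mm behind the grasp point. The pads swing forward as they close: fully open they stand 13 mm farther back than shut.
Start: joints at [-1.282, 0.308, 1.634, -0, 1.2, -0.07], TCP at [0.219, -0.585, 0.248] pointing down, gripper open.
Joint ranges: [-3.06, 3.06], [-0.79, 1.96], [0.05, 2.63], [-1.19, 4.34], [0.05, 2.64], [-2.94, 2.94]. Speed limits (rad/s): [2.79, 2.79, 3.14, 3.14, 3.14, 3.14].

## Interface

Orientations are given as a rotation vector (axis times angle).
In Python, from plant import * gives the robot as it stands. The module is installed in compiled form; this text tells all that it offers.
- The arm moves only by the shell command python3 -m creep 'ROWS' [FORCE]. ROWS is JSON, a list of rows, each a list of 7 numbers: the opening, from 0 (shut) to 1 (fully open), then the shift along the world's x, y, z in units of 750 mm (1.0 is 750 mm), then the turn, a rotation vector about the world's x, y, z in units of 30 degrees (1.0 is 30 degrees). A call has 1 to 10 rows; each row shifts and turns the commanded pose from where the row before left it; what a row does not reach is not made up. A row lasts 1/12 s, in which the tool goes at most 41.7 mm and 7.16 degrees, less where a joint would pass 70% of its speed; a pose out of reach is approached as far as the arm can. A call with a number of a shift or a turn outside -1 to 1 is refused whole. A call with a gripper value outside its range is refused whole. The fingers move at their own pace and stop on an object; FORCE is the grip in N (left out, the last holds). Time passes only in rows, so rows that do not move let the fingers close. It gives the time, the measured TCP pose, the force and the opening at its end, in the units of the state.
- sense(): the state, without advancing time (a new reading comes with each control period).
- get_image(name): name is "scene" or "top"; returns a dict with "image" (384x512x3 uint8, red, green, blue), "fx", "fy", "cx", "cy" (pixels), "R" (3x3) and "t" (3): a world point X has camera coordinates R X + t. Camera axes: x right, y down, z forward; pixel columns grow to the right and rows downward; lengths in m; the calibration is good to about 2 mm. A picture is of the moment at which its call begins. There is no depth.
- hand_in(): hands the job in, once; it reports no verdict.
The state is a dict: "time": time; "joints": joint angles; "qvel": joint speeds; "tau": joint torques, N m; "tcp_pos": TCP position; "eef_rot": TCP orientation; "ft_force": force on the tool from outside, world axes, zero at the start; "wrist_torque": the same for the moment, N m; "gripper_width": finger opening in m.
Only numpy, scipy, OpenCV 4.12 (cv2) and the standard library are available. Lean on these libraries where they do the work, as an engineer would, in place of code of your own. Each camera call takes 0.05 s, during which the arm holds its last target.

## Task

Open the bench oxygen valve by exactly one more full turn: with the fingertips, push the upright handle on its hand wheel once round anticlockwise (seen from above), all the way back to where the handle stood at the start, and leave it there. Only push it, with the tips or outside of the fingers: do not grip the handle, and leave the things lying around the valve where they are.

Things in the scene. Friction and masses are not known exactly. Their poses are not given: they have to be found in the camera images.
- valve_wheel (a joint): turning angle of the dark steel hand wheel (144 mm across over the rim, three spokes, lying flat, upright axis) on the brass valve. Grows anticlockwise seen from above (the opening way); one turn is 6.283. It starts somewhere between 0.1 and 5.9; stops at 0 (shut) and at 18.85. Turning it takes about 3 N at the handle; there is no spring, and it stays where it is left without coasting.
- wheel_centre (a point): point on the wheel's upright axis at mid rim height, 97 mm above the table; hub (32 mm across) and rim rise 7 mm above this point, a nut on the hub 12 mm. Below is the brass valve body on a fixed grey foot 130 mm square. x of this frame points along the copper pipe.
- gauge (a point): foot, on the table, of the fixed pressure gauge at the far end of the copper pipe, 175 mm from the wheel's axis; the gauge is 56 mm across and up to about 140 mm high. 85 mm from it, towards the left of someone looking along the pipe from the valve, stands a fixed flow tube 157 mm high.
- handle_mid (a point): middle of the upright round black handle that stands on the wheel rim at the end of one spoke, 65 mm from the wheel's axis: 20 mm in diameter, spinning freely about its own upright axis, clear of the rim from 26 mm below this point to 25 mm above it. This point is 130 mm above the table. It travels round the wheel axis with the wheel.
- pill_bottle: bystander: closed white bottle, 44 mm across, 85 mm high, standing near the wheel; origin at the centre of its underside
- cup_lid: bystander: open steel cup, 68 mm across, 40 mm high, standing near the wheel; origin at the centre of its underside
- carton: bystander: paper medicine carton lying flat near the wheel, 60 x 105 x 24 mm; origin at the centre of its underside
- flask: bystander: purple flask, 68 mm across, 215 mm high, standing to the right; origin at the centre of its underside
- mug: bystander: white mug, 80 mm across, 90 mm high, to the right; origin at the centre of its underside
- phone: bystander: black phone lying flat to the left, 150 x 72 x 9 mm; origin at the centre of its underside
- tape_roll: bystander: roll of tape lying flat to the left, 64 mm across, 24 mm high; origin at the centre of its underside
- handle: the same black handle, told by its lower end: origin at its foot on the axis of the handle, 30 mm below point handle_mid; z up (its yaw means nothing: it spins on its pin)

How it is judged:
By the outcome, as a careful person would: the job done as asked, in the order asked, and still so for the second after the job is handed in, with the robot touching nothing.
It also fails if it takes over 61 s, if anything falls off the work surface, if the arm or the gripper's body presses on something with over 40 N, if the wrist force passes 120 N, or if a joint passes its speed limit or range.

## Working session

There is one attempt and no reset: what is moved stays moved. The work goes in short steps, Python scripts to look and compute and a shell command to move; the robot and the scene stay as the last step left them, time stands still between calls to the robot, and variables do not carry over. Pictures are saved under pics/ and viewed, and the job is handed in when it is done.

```bash
mkdir -p pics
python3 - <<'E'
from plant import *
import cv2
s=sense()
for k,v in s.items(): print(k,v)
for n in ("scene","top"):
    d=get_image(n); cv2.imwrite(f"pics/{n}0.png",d["image"][:,:,::-1])
    print(n,d["fx"],d["fy"],d["cx"],d["cy"],d["R"],d["t"])
E
```

```text
time 0.0
joints [-1.28170340e+00  3.08990153e-01  1.63520914e+00  2.65624513e-05
  1.19971131e+00 -6.97050485e-02]
qvel [-1.18063197e-03  3.73948663e-05  5.38208200e-04 -4.96788216e-04
  1.47417366e-03 -1.46068645e-03]
tau [ 6.23285850e-04 -4.15250874e+01 -2.76666301e+01  9.06446553e-05
  1.03561181e-02 -1.01278670e-05]
tcp_pos [ 0.21921919 -0.58444327  0.24704553]
eef_rot [-1.35633694  0.94224597 -0.93928432]
ft_force [-0.73694602  0.46032484  0.66871457]
wrist_torque [ 0.02891705  0.00822342 -0.00908424]
gripper_width 0.08514922967641401
scene 373.86166216043944 373.86166216043944 266.84140607161675 190.76511696354035 [[ 0.8659435   0.4998884   0.01591961]
 [ 0.42407314 -0.71699175 -0.55324931]
 [-0.26514868  0.48583373 -0.83286359]] [-0.50678832 -0.16404452  1.5776299 ]
top 392.04664584200583 392.04664584200583 254.44267413899732 196.1427692073312 [[ 0.02811671 -0.99948639  0.01537577]
 [-0.99100501 -0.02988484 -0.13044526]
 [ 0.13083776 -0.01156977 -0.99133628]] [0.01128836 0.59202338 1.30090955]
```

View pics/scene0.png

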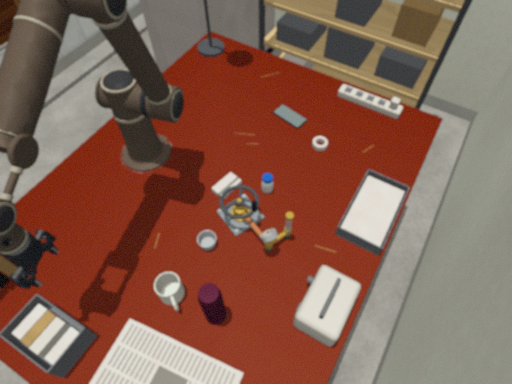

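View pics/top0.png

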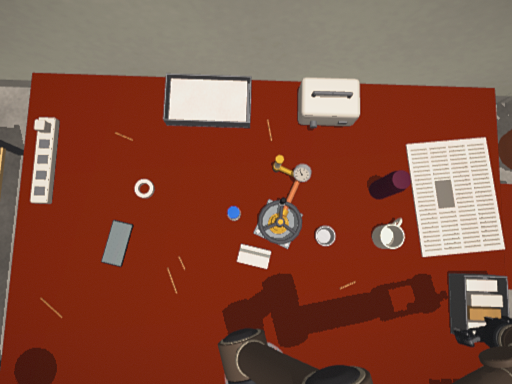

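```bash
cat > h.py <<'E'
import numpy as np, cv2
from plant import *
def proj(d,X):
    c=d["R"]@np.asarray(X,float)+d["t"]; return np.array([d["fx"]*c[0]/c[2]+d["cx"],d["fy"]*c[1]/c[2]+d["cy"]])
def back(d,u,v,z):
    R=np.asarray(d["R"]);o=-R.T@d["t"]; r=R.T@np.array([(u-d["cx"])/d["fx"],(v-d["cy"])/d["fy"],1.])
    return o+r*(z-o[2])/r[2]
def crop(d,u0,v0,u1,v1,k,name):
    im=d["image"][v0:v1,u0:u1,::-1]
    cv2.imwrite(name,cv2.resize(np.ascontiguousarray(im),None,fx=k,fy=k,interpolation=cv2.INTER_CUBIC))
E
python3 - <<'E'
from h import *
d=get_image("top"); crop(d,220,140,350,280,4,"pics/top1.png")
d=get_image("scene"); crop(d,190,150,310,260,5,"pics/sc1.png")
E
```

```text
(no output)
```

View pics/top1.png

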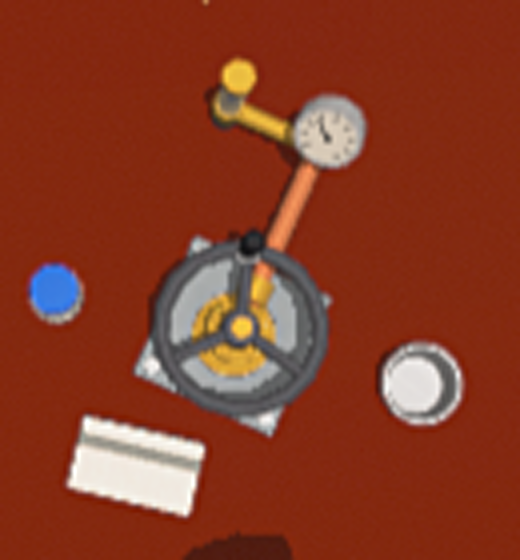

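View pics/sc1.png

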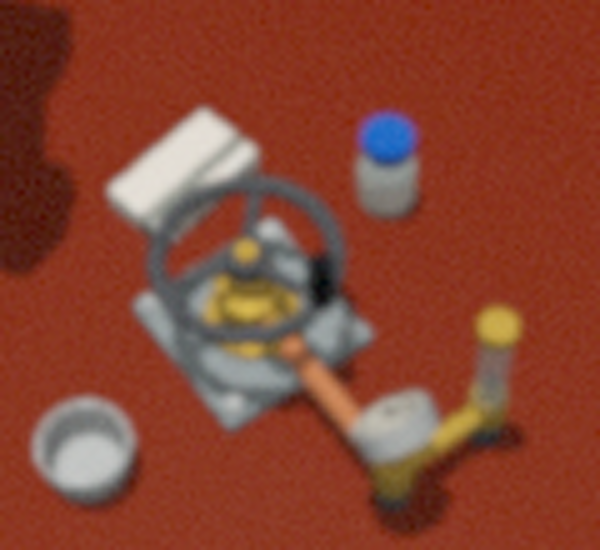

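Run:
```python
from h import *
d=get_image("top"); e=get_image("scene")
def T(x,y,z): return back(d,220+(x+.5)/4-.5,140+(y+.5)/4-.5,z).round(4)
def S(x,y,z): return back(e,190+(x+.5)/5-.5,150+(y+.5)/5-.5,z).round(4)
print("nut T",T(241,327,.109),"S",S(246,249,.109))
print("rim T",T(239.5,326,.100),"S",S(246,260,.1))
print("handle top T",T(252,238,.155),"mid S",S(320,280,.130))
print("gauge",T(329,132,.135),"tubetop",T(239,75,.157),S(498,325,.157))
print("bottle",T(54,289,.085),S(387,136,.085))
print("cup",T(420,384,.04),S(84,435,.04))
print("carton",[T(*p,.024) for p in((88,415),(205,443),(190,517),(68,487))])
c=np.array([.5,0,.1])
for dd,n in((d,'T'),(e,'S')):
  # camera pos
  print(n,-np.asarray(dd["R"]).T@dd["t"])
```

```text
nut T [ 0.5029 -0.0546  0.109 ] S [ 0.5022 -0.0585  0.109 ]
rim T [ 0.5043 -0.0541  0.1   ] S [ 0.5038 -0.0618  0.1   ]
handle top T [ 0.5694 -0.0582  0.155 ] mid S [ 0.5675 -0.0647  0.13  ]
gauge [ 0.6592 -0.12    0.135 ] tubetop [ 0.6984 -0.0454  0.157 ] [ 0.6959 -0.0485  0.157 ]
bottle [0.5312 0.0975 0.085 ] [0.5307 0.093  0.085 ]
cup [ 0.4639 -0.2123  0.04  ] [ 0.461  -0.2125  0.04  ]
carton [array([0.4302, 0.0674, 0.024 ]), array([ 0.4094, -0.0326,  0.024 ]), array([ 0.3473, -0.0214,  0.024 ]), array([0.3694, 0.0823, 0.024 ])]
T [0.41617265 0.04402631 1.36669191]
S [ 0.92672341 -0.63074678  1.23126087]
```

Run:
```python
from h import *
from scipy.spatial.transform import Rotation as Ro
print(Ro.from_rotvec(sense()["eef_rot"]).as_matrix().round(3))
C=np.array([.5035,-.0565]); out=[]
for n,b,k in(("top",(250,180,320,250),8),("scene",(210,170,280,240),8)):
    d=get_image(n); im=cv2.resize(np.ascontiguousarray(d["image"][b[1]:b[3],b[0]:b[2],::-1]),None,fx=k,fy=k,interpolation=cv2.INTER_CUBIC)
    for r,z,c in((.072,.1,(0,255,0)),(.016,.104,(255,255,0))):
        P=np.array([proj(d,[C[0]+r*np.cos(a),C[1]+r*np.sin(a),z]) for a in np.linspace(0,6.3,60)])
        P=((P-[b[0],b[1]]+.5)*k-.5); cv2.polylines(im,[P.round().astype(int)],True,c,1)
    a=np.radians(-3.5)
    for z in(.104,.155):
        P=np.array([proj(d,[C[0]+.065*np.cos(a)+.01*np.cos(t),C[1]+.065*np.sin(a)+.01*np.sin(t),z]) for t in np.linspace(0,6.3,30)])
        P=((P-[b[0],b[1]]+.5)*k-.5); cv2.polylines(im,[P.round().astype(int)],True,(0,0,255),1)
    out.append(im)
for i,o in enumerate(out): cv2.imwrite(f"pics/ov{i}.png",o)
```

```text
[[ 0.351 -0.     0.936]
 [-0.936  0.001  0.351]
 [-0.001 -1.     0.   ]]
```

View pics/ov0.png

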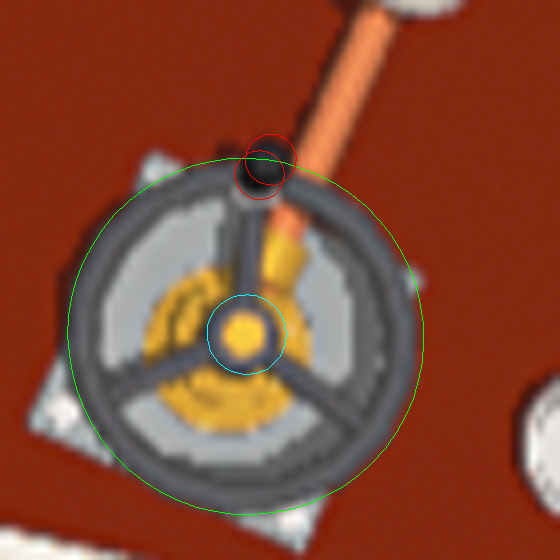

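View pics/ov1.png

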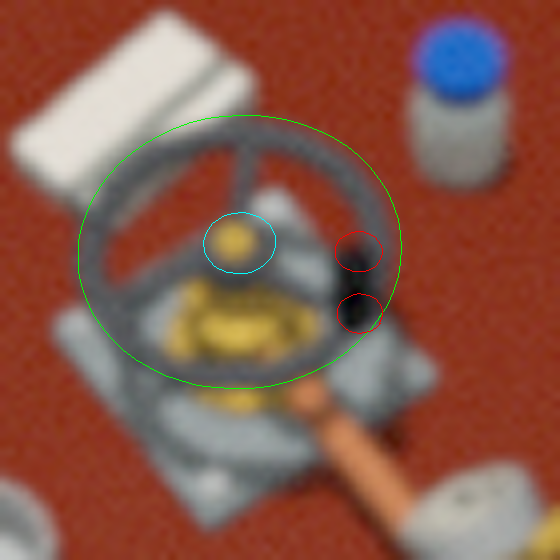

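```bash
python3 -m creep '[[0,0,0,0.03,0,0,0],[0,0.0226,0.0325,0,0,0,-0.042],[0,0.0226,0.0325,0,0,0,-0.042],[0,0.0226,0.0325,0,0,0,-0.042],[0,0.0226,0.0325,0,0,0,-0.042],[0,0.0226,0.0325,0,0,0,-0.042],[0,0.0226,0.0325,0,0,0,-0.042],[0,0.0226,0.0325,0,0,0,-0.042],[0,0.0226,0.0325,0,0,0,-0.042],[0,0.0226,0.0325,0,0,0,-0.042]]' 40; python3 -m creep '[[0,0.0226,0.0325,0,0,0,-0.042],[0,0.0226,0.0325,0,0,0,-0.042],[0,0.0226,0.0325,0,0,0,-0.042],[0,0.0226,0.0325,0,0,0,-0.042],[0,0.0226,0.0325,0,0,0,-0.042],[0,0.0226,0.0325,0,0,0,-0.042],[0,0.0226,0.0325,0,0,0,-0.042],[0,0.0226,0.0325,0,0,0,-0.042],[0,0,0,0,0,0,0],[0,0,0,0,0,0,0]]'
python3 - <<'E'
from h import *
from scipy.spatial.transform import Rotation as Ro
s=sense();print(Ro.from_rotvec(s["eef_rot"]).as_matrix().round(3),s["joints"])
d=get_image("scene"); crop(d,150,100,310,220,5,"pics/sc2.png")
d=get_image("top"); crop(d,200,120,360,260,5,"pics/top2.png")
E
```

```text
time: 1.23
tcp_pos: [0.3726, -0.3646, 0.271]
eef_rot: [-1.28, 1.09, -1.091]
ft_force: [-0.2, 0.4, 0.5]
gripper_width: 0.0001
time: 2.07
tcp_pos: [0.5082, -0.1696, 0.2708]
eef_rot: [-1.204, 1.218, -1.218]
ft_force: [-1.2, -0.6, 0.3]
gripper_width: 0.0001
[[-0.012  0.     1.   ]
 [-1.    -0.    -0.012]
 [ 0.    -1.     0.   ]] [-4.03325967e-01  1.14720660e-01  1.82079248e+00 -2.76211560e-04
  1.20593076e+00  1.17924192e+00]
```

View pics/sc2.png

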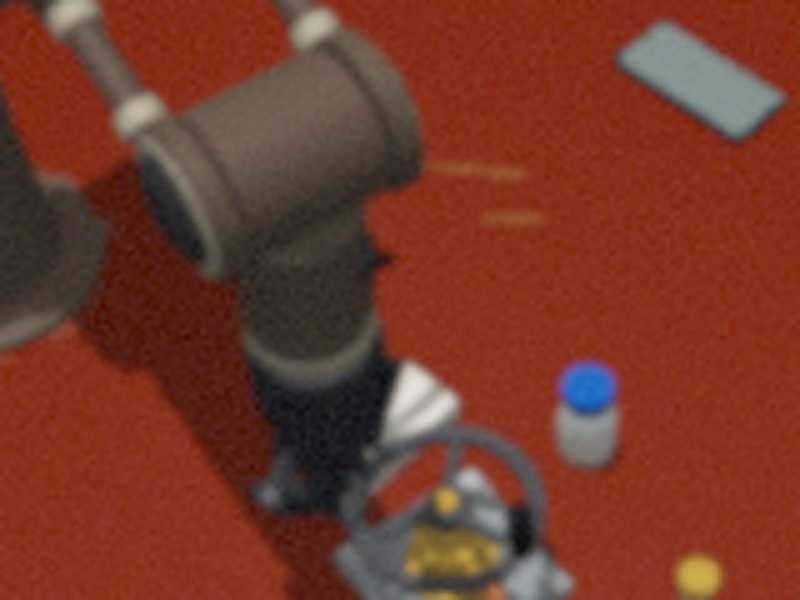

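View pics/top2.png

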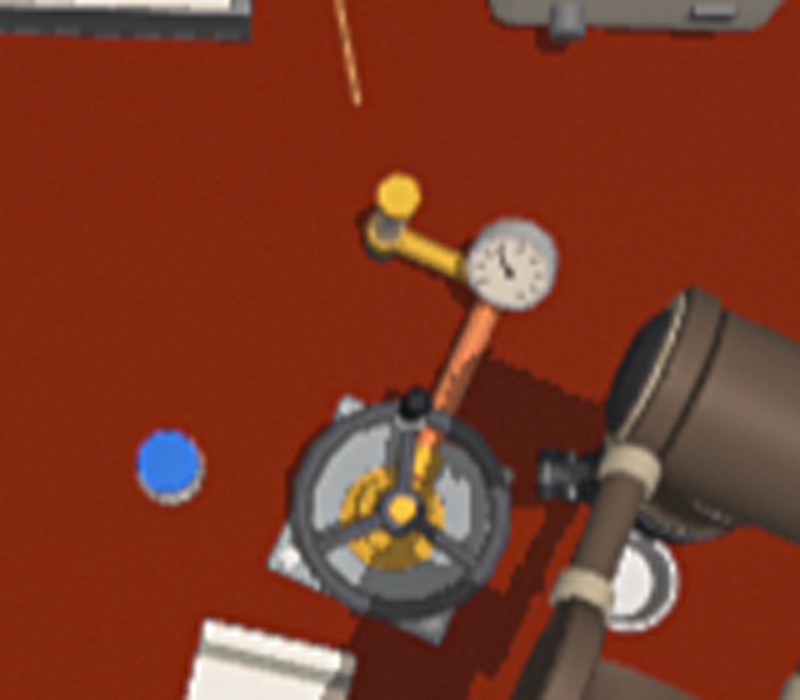

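```bash
python3 -m creep '[[0,0.0167,0.022,0,0,0,0],[0,0.0167,0.022,0,0,0,0],[0,0.0167,0.022,0,0,0,0],[0,0.0167,0.022,0,0,0,0],[0,0,0,-0.03,0,0,0],[0,0,0,-0.03,0,0,0],[0,0,0,-0.03,0,0,0],[0,0,0,-0.03,0,0,0],[0,0,0,-0.02,0,0,0],[0,0,0,0,0,0,0]]'
python3 - <<'E'
from h import *
d=get_image("scene"); crop(d,190,120,310,220,6,"pics/sc3.png")
d=get_image("top"); crop(d,220,140,340,240,6,"pics/top3.png")
E
```

```text
time: 3.0
tcp_pos: [0.554, -0.1055, 0.1617]
eef_rot: [-1.206, 1.229, -1.216]
ft_force: [-0.6, 0.5, -0.3]
gripper_width: -0.0
```

View pics/sc3.png

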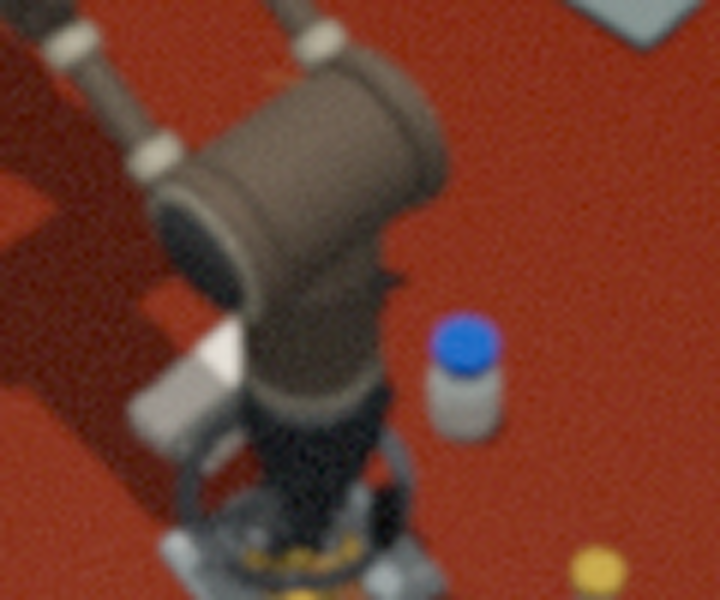

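View pics/top3.png

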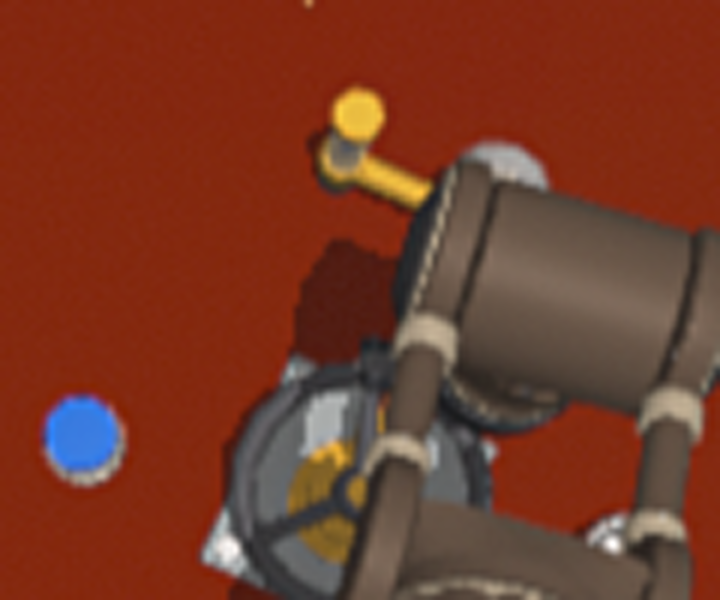

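```bash
python3 -m creep '[[0,0,0,-0.0225,0,0,0],[0,0.006,0.008,0,0,0,0],[0,0,0,0,0,0,0],[0,0,0,0,0,0,0]]'; for i in 1; do python3 -m creep '[[0,0.001,0.003,0,0,0,0],[0,0,0,0,0,0,0]]'; done;  python3 -m creep '[[0,0.001,0.003,0,0,0,0],[0,0,0,0,0,0,0]]'
```

```text
time: 3.43
tcp_pos: [0.5633, -0.099, 0.1505]
eef_rot: [-1.201, 1.218, -1.222]
ft_force: [-0.0, -0.0, -0.0]
gripper_width: -0.0
time: 3.6
tcp_pos: [0.5638, -0.0964, 0.1501]
eef_rot: [-1.201, 1.219, -1.221]
ft_force: [-0.6, -0.0, 0.2]
gripper_width: -0.0002
time: 3.77
tcp_pos: [0.564, -0.094, 0.1494]
eef_rot: [-1.202, 1.22, -1.22]
ft_force: [-0.4, 0.8, 0.5]
gripper_width: -0.0001
```

```bash
python3 -m creep '[[0,0,0.003,0,0,0,0],[0,0,0,0,0,0,0]]';python3 -m creep '[[0,0,0.003,0,0,0,0],[0,0,0,0,0,0,0]]';python3 - <<'E'
from h import *
d=get_image("scene"); crop(d,220,160,290,230,8,"pics/sc4.png")
E
```

```text
time: 3.93
tcp_pos: [0.5636, -0.0917, 0.1489]
eef_rot: [-1.202, 1.22, -1.22]
ft_force: [0.0, 0.3, 0.3]
gripper_width: 0.0
time: 4.1
tcp_pos: [0.5636, -0.0895, 0.1488]
eef_rot: [-1.202, 1.22, -1.22]
ft_force: [0.4, 0.4, 0.0]
gripper_width: -0.0003
```

View pics/sc4.png

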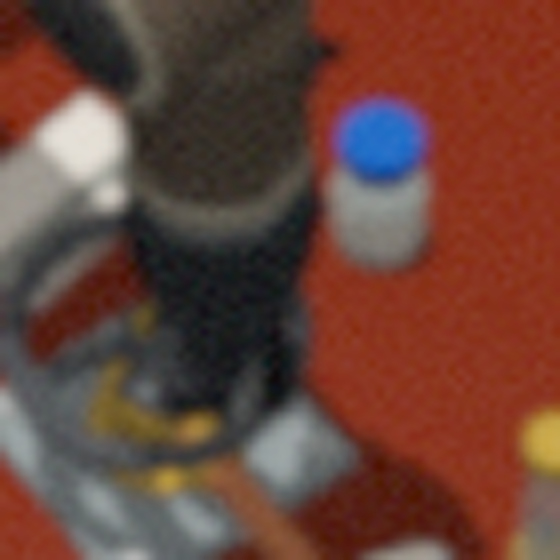

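```bash
for i in a b c; do echo; done; python3 -m creep '[[0,0,0.002,0,0,0,0],[0,0,0,0,0,0,0]]'|sed -n 2,4p;python3 -m creep '[[0,0,0.002,0,0,0,0],[0,0,0,0,0,0,0]]'|sed -n 2,4p;python3 -m creep '[[0,0,0.002,0,0,0,0],[0,0,0,0,0,0,0]]'|sed -n 2,4p
```

```text
tcp_pos: [0.5637, -0.0882, 0.1489]
eef_rot: [-1.202, 1.22, -1.22]
ft_force: [-0.4, -0.5, -1.0]
tcp_pos: [0.5636, -0.0867, 0.1489]
eef_rot: [-1.202, 1.22, -1.22]
ft_force: [0.1, -0.2, 0.3]
tcp_pos: [0.5637, -0.0856, 0.1489]
eef_rot: [-1.203, 1.22, -1.221]
ft_force: [-0.2, -1.4, 0.3]
```

```bash
python3 -m creep '[[0,0,0.001,0,0,0,0],[0,0,0,0,0,0,0]]'|sed -n 2,4p;python3 -c "
from plant import *
print(sense()['ft_force'])"; python3 -m creep '[[0,0,0.001,0,0,0,0],[0,0,0,0,0,0,0]]'|sed -n 2,4p
```

```text
tcp_pos: [0.5638, -0.0852, 0.149]
eef_rot: [-1.203, 1.219, -1.221]
ft_force: [-0.2, -3.6, -0.3]
[-0.16987734 -3.56712681 -0.26392292]
tcp_pos: [0.5638, -0.0842, 0.149]
eef_rot: [-1.202, 1.22, -1.221]
ft_force: [0.1, -3.4, -0.1]
```

Run:
```python
import numpy as np
a0=np.radians(-25);r=.065/.75
a=a0+np.radians(np.arange(0,361,10)); P=np.round(r*np.c_[np.cos(a),np.sin(a)],3)
D=np.diff(P,axis=0)
for i in range(0,36,9): print([[0,round(x,3),round(y,3),0,0,0,0] for x,y in D[i:i+9]])
```

```text
[[0, np.float64(0.005), np.float64(0.015), 0, 0, 0, 0], [0, np.float64(0.002), np.float64(0.014), 0, 0, 0, 0], [0, np.float64(0.0), np.float64(0.016), 0, 0, 0, 0], [0, np.float64(-0.002), np.float64(0.014), 0, 0, 0, 0], [0, np.float64(-0.005), np.float64(0.015), 0, 0, 0, 0], [0, np.float64(-0.008), np.float64(0.013), 0, 0, 0, 0], [0, np.float64(-0.01), np.float64(0.011), 0, 0, 0, 0], [0, np.float64(-0.011), np.float64(0.01), 0, 0, 0, 0], [0, np.float64(-0.013), np.float64(0.008), 0, 0, 0, 0]]
[[0, np.float64(-0.015), np.float64(0.005), 0, 0, 0, 0], [0, np.float64(-0.014), np.float64(0.002), 0, 0, 0, 0], [0, np.float64(-0.016), np.float64(0.0), 0, 0, 0, 0], [0, np.float64(-0.014), np.float64(-0.002), 0, 0, 0, 0], [0, np.float64(-0.015), np.float64(-0.005), 0, 0, 0, 0], [0, np.float64(-0.013), np.float64(-0.008), 0, 0, 0, 0], [0, np.float64(-0.011), np.float64(-0.01), 0, 0, 0, 0], [0, np.float64(-0.01), np.float64(-0.011), 0, 0, 0, 0], [0, np.float64(-0.008), np.float64(-0.013), 0, 0, 0, 0]]
[[0, np.float64(-0.005), np.float64(-0.015), 0, 0, 0, 0], [0, np.float64(-0.002), np.float64(-0
[... 201 characters left out ...]
0.008), np.float64(-0.013), 0, 0, 0, 0], [0, np.float64(0.01), np.float64(-0.011), 0, 0, 0, 0], [0, np.float64(0.011), np.float64(-0.01), 0, 0, 0, 0], [0, np.float64(0.013), np.float64(-0.008), 0, 0, 0, 0]]
[[0, np.float64(0.015), np.float64(-0.005), 0, 0, 0, 0], [0, np.float64(0.014), np.float64(-0.002), 0, 0, 0, 0], [0, np.float64(0.016), np.float64(0.0), 0, 0, 0, 0], [0, np.float64(0.014), np.float64(0.002), 0, 0, 0, 0], [0, np.float64(0.015), np.float64(0.005), 0, 0, 0, 0], [0, np.float64(0.013), np.float64(0.008), 0, 0, 0, 0], [0, np.float64(0.011), np.float64(0.01), 0, 0, 0, 0], [0, np.float64(0.01), np.float64(0.011), 0, 0, 0, 0], [0, np.float64(0.008), np.float64(0.013), 0, 0, 0, 0]]
```

```bash
python3 -m creep '[[0,0.005,0.015,0,0,0,0],[0,0.002,0.014,0,0,0,0],[0,0,0.016,0,0,0,0],[0,-0.002,0.014,0,0,0,0],[0,-0.005,0.015,0,0,0,0],[0,0,0,0,0,0,0]]'
python3 -m creep '[[0,-0.008,0.013,0,0,0,0],[0,-0.01,0.011,0,0,0,0],[0,-0.011,0.01,0,0,0,0],[0,-0.013,0.008,0,0,0,0],[0,0,0,0,0,0,0]]'
python3 - <<'E'
from h import *
d=get_image("scene"); crop(d,200,140,300,240,6,"pics/sc5.png")
d=get_image("top"); crop(d,220,140,340,240,5,"pics/top5.png")
E
```

```text
time: 5.48
tcp_pos: [0.5635, -0.0251, 0.149]
eef_rot: [-1.2, 1.22, -1.218]
ft_force: [1.3, 0.1, -0.6]
gripper_width: 0.0001
time: 5.9
tcp_pos: [0.5294, 0.005, 0.1486]
eef_rot: [-1.204, 1.223, -1.217]
ft_force: [-0.0, -0.5, -0.6]
gripper_width: -0.0001
```

View pics/sc5.png

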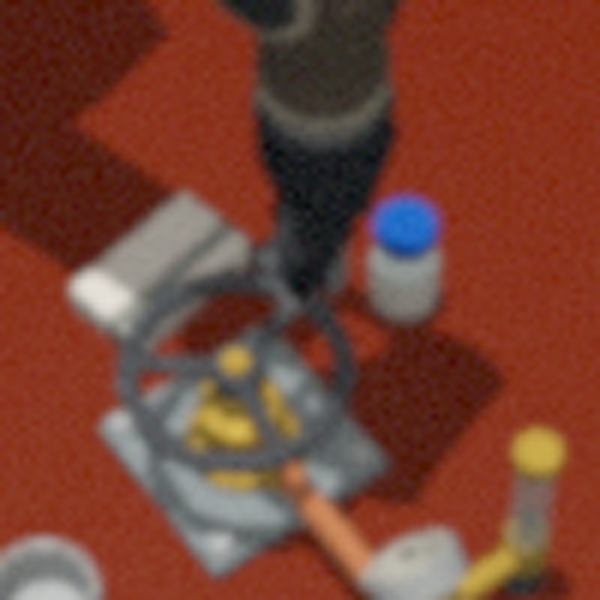

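View pics/top5.png

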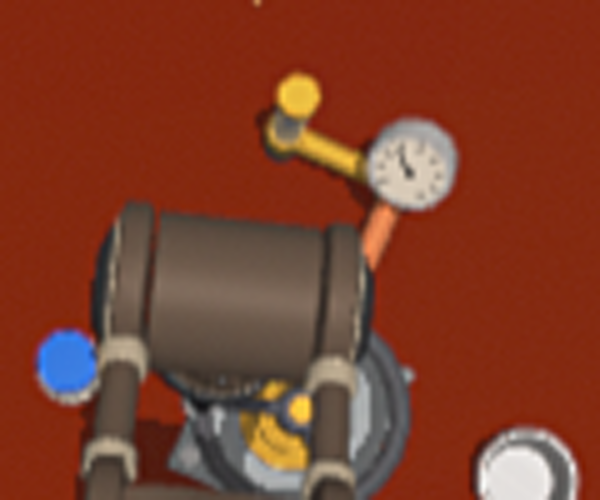

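Run:
```python
from h import *
d=get_image("scene")
f=lambda p:(((p-[200,140])+.5)*6-.5).round()
C=np.array([.5045,-.0565])
for a in (70,80,85,90,95):
    h=C+.065*np.array([np.cos(np.radians(a)),np.sin(np.radians(a))])
    print(a,f(proj(d,[*h,.104])),f(proj(d,[*h,.155])), 'rim',f(proj(d,[*h,.1])))
print("tip",f(proj(d,[.5294,.005,.132])))
im=d["image"][170:210,232:270,::-1]; cv2.imwrite("pics/z.png",cv2.resize(cv2.convertScaleAbs(im,alpha=1.8),None,fx=15,fy=15,interpolation=cv2.INTER_CUBIC))
```

```text
70 [326. 305.] [325. 256.] rim [326. 308.]
80 [313. 293.] [312. 245.] rim [313. 297.]
85 [306. 289.] [304. 240.] rim [306. 292.]
90 [298. 284.] [296. 236.] rim [298. 288.]
95 [290. 281.] [288. 232.] rim [290. 285.]
tip [330. 280.]
```

View pics/z.png

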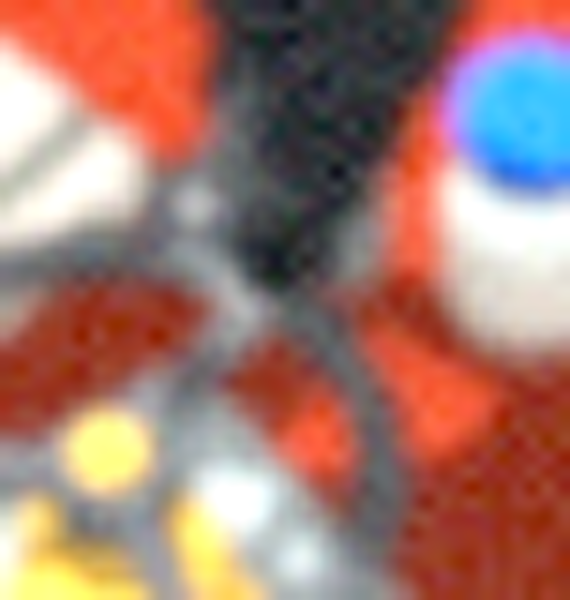

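```bash
python3 -m creep '[[0,-0.015,0.005,0,0,0,0],[0,-0.014,0.002,0,0,0,0],[0,-0.016,0,0,0,0,0],[0,-0.014,-0.002,0,0,0,0],[0,-0.015,-0.005,0,0,0,0],[0,-0.013,-0.008,0,0,0,0],[0,-0.011,-0.010,0,0,0,0],[0,-0.01,-0.011,0,0,0,0],[0,-0.008,-0.013,0,0,0,0],[0,0,0,0,0,0,0]]'
python3 - <<'E'
from h import *
d=get_image("scene"); crop(d,200,140,300,240,6,"pics/sc6.png")
f=lambda p:(((p-[200,140])+.5)*6-.5).round()
C=np.array([.5045,-.0565])
for a in (165,175,185,195):
    h=C+.065*np.array([np.cos(np.radians(a)),np.sin(np.radians(a))])
    print(a,f(proj(d,[*h,.104])),f(proj(d,[*h,.155])), 'rim',f(proj(d,[*h,.1])))
E
```

```text
time: 6.88
tcp_pos: [0.442, -0.03, 0.1481]
eef_rot: [-1.206, 1.225, -1.219]
ft_force: [0.0, -0.2, -0.6]
gripper_width: 0.0001
165 [168. 297.] [161. 249.] rim [168. 301.]
175 [155. 309.] [148. 261.] rim [155. 313.]
185 [144. 323.] [137. 275.] rim [145. 327.]
195 [137. 338.] [129. 290.] rim [137. 341.]
```

View pics/sc6.png

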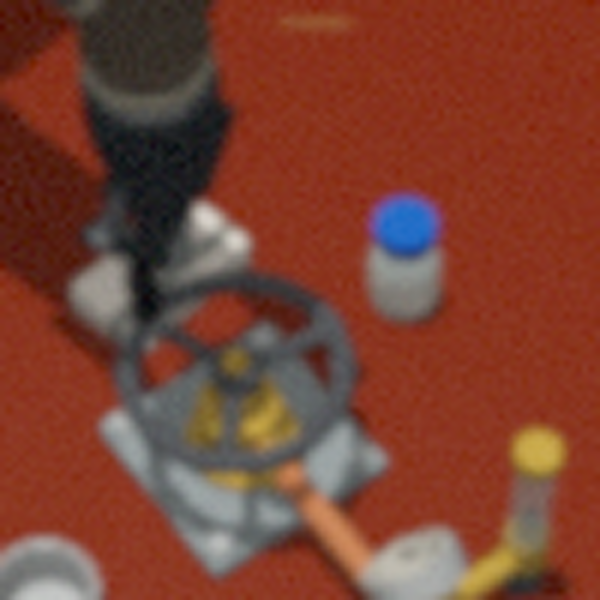

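```bash
python3 -m creep '[[0,-0.005,-0.015,0,0,0,0],[0,-0.002,-0.014,0,0,0,0],[0,0,-0.016,0,0,0,0],[0,0.002,-0.014,0,0,0,0],[0,0.005,-0.015,0,0,0,0],[0,0.008,-0.013,0,0,0,0],[0,0.01,-0.011,0,0,0,0],[0,0.011,-0.01,0,0,0,0],[0,0.013,-0.008,0,0,0,0],[0,0,0,0,0,0,0]]'
python3 - <<'E'
from h import *
d=get_image("scene"); crop(d,180,140,300,240,6,"pics/sc7.png")
f=lambda p:(((p-[180,140])+.5)*6-.5).round()
C=np.array([.5045,-.0565])
for a in (255,265,275,285):
    h=C+.065*np.array([np.cos(np.radians(a)),np.sin(np.radians(a))])
    print(a,f(proj(d,[*h,.104])),f(proj(d,[*h,.155])), 'rim',f(proj(d,[*h,.1])))
E
```

```text
time: 7.77
tcp_pos: [0.4794, -0.1174, 0.1491]
eef_rot: [-1.201, 1.217, -1.224]
ft_force: [-0.6, -1.1, -0.5]
gripper_width: 0.0
255 [278. 429.] [272. 383.] rim [279. 432.]
265 [293. 440.] [286. 394.] rim [293. 443.]
275 [309. 448.] [303. 403.] rim [310. 452.]
285 [327. 454.] [322. 409.] rim [328. 458.]
```

View pics/sc7.png

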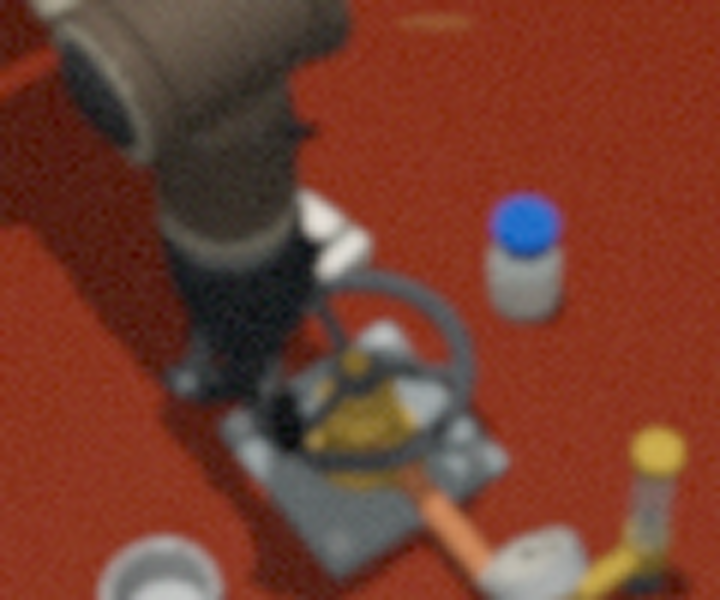

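```bash
python3 -m creep '[[0,0.015,-0.005,0,0,0,0],[0,0.014,-0.002,0,0,0,0],[0,0.016,0,0,0,0,0],[0,0.014,0.002,0,0,0,0],[0,0.015,0.005,0,0,0,0],[0,0.013,0.008,0,0,0,0],[0,0,0,0,0,0,0],[0,0,0,0,0,0,0]]'
python3 - <<'E'
from h import *
d=get_image("scene"); crop(d,200,140,300,240,6,"pics/sc8.png")
E
```

```text
time: 8.48
tcp_pos: [0.5443, -0.1088, 0.1495]
eef_rot: [-1.2, 1.216, -1.222]
ft_force: [-0.3, 0.1, 0.6]
gripper_width: -0.0002
```

View pics/sc8.png

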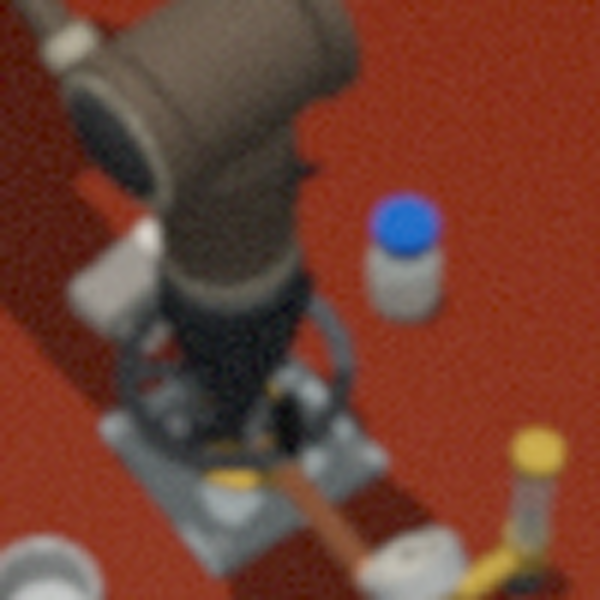

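```bash
python3 -m creep '[[0,0.007,0.007,0,0,0,0],[0,0.007,0.007,0,0,0,0],[0,0,0,0,0,0,0],[0,0,0,0,0,0,0]]'|sed -n 2,4p
python3 -m creep '[[0,0.006,0.004,0,0,0,0],[0,0.005,0.005,0,0,0,0],[0,0,0,0,0,0,0],[0,0,0,0,0,0,0]]'|sed -n 2,4p
```

```text
tcp_pos: [0.5534, -0.0984, 0.1492]
eef_rot: [-1.2, 1.219, -1.221]
ft_force: [0.1, -0.5, 0.5]
tcp_pos: [0.5616, -0.0919, 0.1491]
eef_rot: [-1.201, 1.219, -1.221]
ft_force: [0.3, -1.6, 1.8]
```

```bash
python3 -m creep '[[0,0.002,0.003,0,0,0,0],[0,0,0,0,0,0,0]]'|sed -n 2,4p
python3 -m creep '[[0,0.001,0.002,0,0,0,0],[0,0,0,0,0,0,0],[0,0,0,0,0,0,0]]'|sed -n 2,4p
python3 - <<'E'
from h import *
d=get_image("scene"); crop(d,220,160,290,230,8,"pics/sc9.png")
E
```

```text
tcp_pos: [0.5626, -0.0898, 0.1491]
eef_rot: [-1.202, 1.22, -1.221]
ft_force: [0.2, -1.4, 1.0]
tcp_pos: [0.5632, -0.0883, 0.1491]
eef_rot: [-1.202, 1.22, -1.221]
ft_force: [0.7, -2.1, 1.8]
```

View pics/sc9.png

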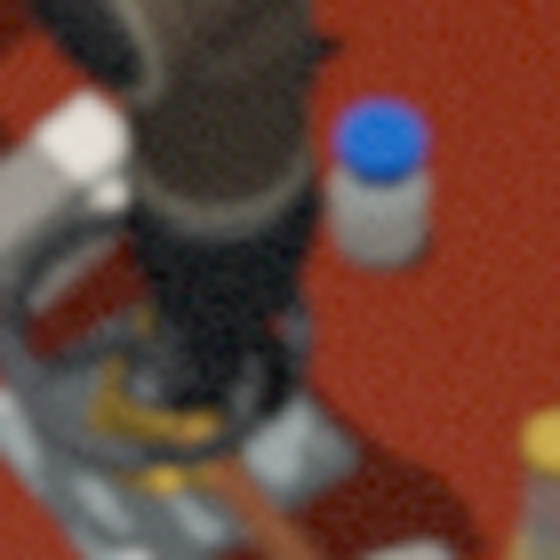

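```bash
python3 -m creep '[[0,0.0005,0.002,0,0,0,0],[0,0,0,0,0,0,0],[0,0,0,0,0,0,0]]'|sed -n 2,4p
python3 -m creep '[[0,0,0.001,0,0,0,0],[0,0,0,0,0,0,0],[0,0,0,0,0,0,0]]'|sed -n 2,4p
```

```text
tcp_pos: [0.5635, -0.0868, 0.1491]
eef_rot: [-1.202, 1.22, -1.221]
ft_force: [-0.1, -3.1, 2.6]
tcp_pos: [0.5634, -0.0861, 0.149]
eef_rot: [-1.202, 1.22, -1.22]
ft_force: [-0.6, -2.9, 1.8]
```

```bash
python3 -m creep '[[0,0,0.001,0,0,0,0],[0,0,0,0,0,0,0],[0,0,0,0,0,0,0]]'|sed -n 2,4p
python3 -m creep '[[0,-0.004,-0.008,0,0,0,0],[0,-0.006,-0.01,0,0,0,0],[0,0,0,0.03,0,0,0],[0,0,0,0.03,0,0,0],[0,0,0,0.03,0,0,0],[0,0,0,0.03,0,0,0],[0,-0.015,-0.03,0.02,0,0,0],[0,-0.015,-0.03,0,0,0,0],[0,-0.015,-0.03,0,0,0,0],[0,0,0,0,0,0,0]]'
python3 - <<'E'
from h import *
d=get_image("scene"); cv2.imwrite("pics/scF.png",d["image"][:,:,::-1]); e=get_image("top"); cv2.imwrite("pics/topF.png",e["image"][:,:,::-1])
a=cv2.imread("pics/top0.png");b=cv2.imread("pics/topF.png")
s=np.s_[180:250,250:305]
cv2.imwrite("pics/cmpT.png",cv2.resize(np.hstack([a[s],b[s]]),None,fx=6,fy=6,interpolation=cv2.INTER_CUBIC))
a=cv2.imread("pics/scene0.png");b=cv2.imread("pics/scF.png")
s=np.s_[170:230,210:275]
cv2.imwrite("pics/cmpS.png",cv2.resize(np.hstack([a[s],b[s]]),None,fx=6,fy=6,interpolation=cv2.INTER_CUBIC))
E
```

```text
tcp_pos: [0.5633, -0.0853, 0.1489]
eef_rot: [-1.202, 1.22, -1.22]
ft_force: [0.4, -3.5, 2.1]
time: 11.25
tcp_pos: [0.5197, -0.1692, 0.2536]
eef_rot: [-1.203, 1.224, -1.222]
ft_force: [-0.0, 0.0, -0.9]
gripper_width: -0.0003
```

View pics/cmpT.png

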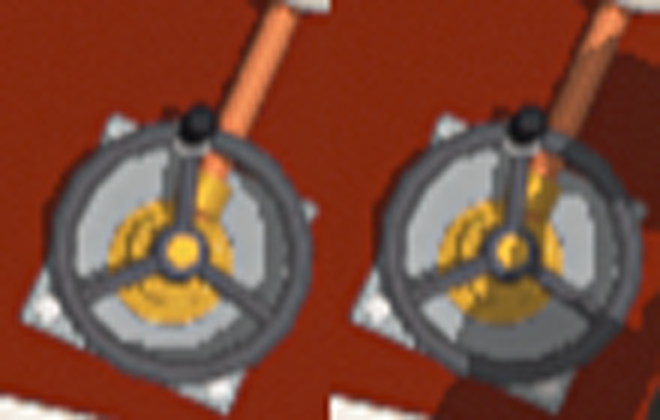

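View pics/cmpS.png

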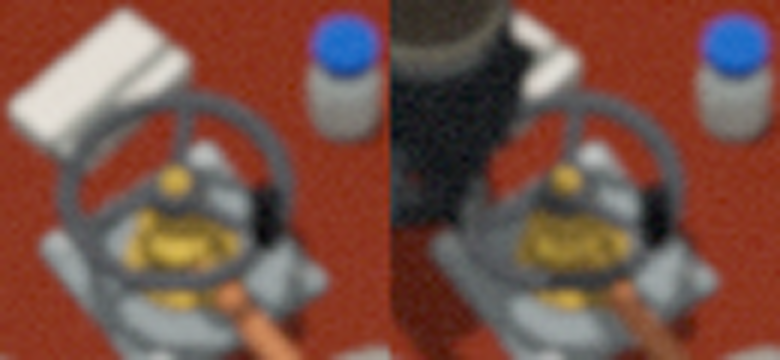

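```bash
python3 -m creep '[[0,-0.02,-0.04,0.01,0,0,0],[0,-0.02,-0.04,0,0,0,0],[0,-0.02,-0.04,0,0,0,0],[0,-0.02,-0.04,0,0,0,0],[0,-0.02,-0.04,0,0,0,0],[0,-0.02,-0.04,0,0,0,0],[0,0,0,0,0,0,0],[0,0,0,0,0,0,0]]'
python3 - <<'E'
from h import *
for n in("top","scene"):
    a=cv2.imread(f"pics/{n}0.png"); d=get_image(n); b=np.ascontiguousarray(d["image"][:,:,::-1]); cv2.imwrite(f"pics/{n}F2.png",b)
    s=np.s_[193:208,276:290] if n=="top" else np.s_[197:214,248:260]
    for im in(a,b):
        g=im[s].max(2).astype(float); w=np.clip(60-g,0,None); y,x=np.mgrid[s]; print(n,(x*w).sum()/w.sum(),(y*w).sum()/w.sum(),w.sum())
    q=np.s_[160:270,215:350] if n=="top" else np.s_[150:260,190:310]
    df=cv2.absdiff(a,b).max(2); print("diff>60 px:",(df[q]>60).sum())
    cv2.imwrite(f"pics/cmp2{n}.png",cv2.resize(np.hstack([a[q],b[q]]),None,fx=2.9,fy=2.9))
E
```

```text
time: 12.02
tcp_pos: [0.4316, -0.3466, 0.2607]
eef_rot: [-1.2, 1.223, -1.221]
ft_force: [0.9, -0.1, -0.9]
gripper_width: -0.0003
top 282.1200657894737 200.8733552631579 608.0
top 282.09298531810765 200.8678629690049 613.0
diff>60 px: 79
scene 253.92307692307693 206.15054945054945 910.0
scene 254.03651987110635 206.19441460794843 931.0
diff>60 px: 55
```

View pics/cmp2top.png

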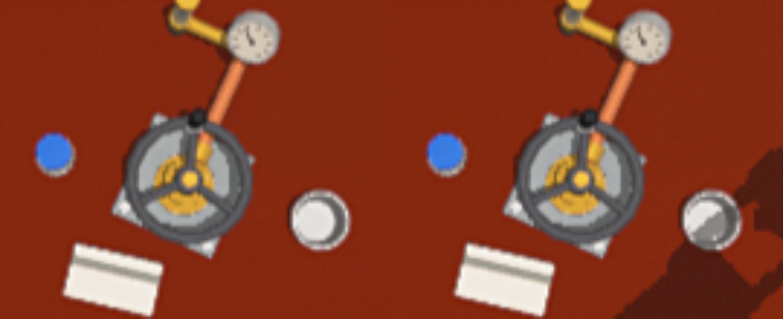

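View pics/cmp2scene.png

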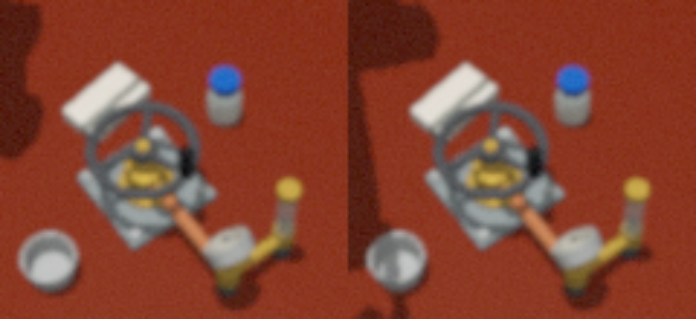

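The handle is back within 0.1 px (under 0.5 mm) of its starting place in both views. The bystanders haven't moved and the arm is clear, so I'm handing in.

```bash
python3 -c "
from plant import *
print(sense()['qvel'].round(3) if hasattr(sense()['qvel'],'round') else sense()['qvel']); print(hand_in())"
```

```text
[ 0.021 -0.005  0.002 -0.004 -0.    -0.001]
the job is handed in; nothing more can be done
None
```

I pushed the valve handle one full turn anticlockwise with the closed fingertips and left it where it started. I then backed the arm away and handed in at about 12 s; the limit was 61 s.

- **Turn:** Images taken during the push showed the handle at roughly 90°, 180°, 265° and then near 360°. The fingertips ended within about 0.5 mm of where they first made the wheel move, with the same 3.5 N sideways force.
- **Handle position:** Before-and-after centroids agree to about 0.03 px in the top view and 0.12 px in the scene view. That is under 0.5 mm, or under about 0.5° of wheel angle.
- **Surroundings:** In the close-up comparison images, the bottle, cup and carton around the valve are where they were. The arm's path did not pass close to the flask, mug, phone or tape roll, and I did not compare those before and after.
- **Force:** The highest reading I saw was about 4 N, taken only at the end of each move.
- **Discrepancies:** The two cameras differed by 4–8 mm on the wheel centre, so I used a fitted centre and judged the end point by contact and image comparison instead. An upward force of about 2 N also appeared during the last pushes, which was not there at first contact. It was gone after retracting.

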